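# Catch the falling cover of the relay test box and lower it shut

## Task

Close the cover of the relay test box: with a fingertip gently tip the leaning cover forward past upright so that it starts to fall, catch it from below on the outside of a finger while it is still well open, and lower it slowly until it is fully shut, without letting it bang. Do not grip or lift anything, and leave the boxed relay in the tray, the tape roll and the screwdriver where they are.

Things in the scene. Friction and masses are not known exactly. Their poses are not given: they have to be found in the camera images.
- tester: the relay test box, fixed to the bench, turned with its front to the robot's left: grey open-topped box 160 mm deep (x), 180 mm wide (y), rim 90 mm and tray floor 40 mm above the bench. Origin on the bench under its centre; its x axis points from its front (side with the dark display window, below the cover's tab) to its hinge side, z up
- cover (a joint): opening angle of the cover, rad: 0 = shut (level on the rim), 1.57 = upright, 1.75 = leaning back on its stop (the start). Oil-damped hinge, no spring, no latch: above about 1.6 it sinks back, below about 1.5 it falls forward by itself: 0.2 rad/s at 1.4, 0.6 at 1.0, 0.9 at 0.6, 1.1 rad/s (0.2 m/s at the tab, a bang) when nearly shut; from 1.4 to shut takes about 2.2 s
- hinge (a point): middle of the cover's hinge axis, at the top of the box's rear wall, 90.5 mm above the bench, 80 mm behind the box's centre; fixed to the box and turned as it is (the hinge axis is y)
- cover_mid (a point): centre of the cover's underside, moving with it, 80 mm from the hinge axis. The cover is a flat aluminium frame with a clear window, 160 mm from hinge to front edge, 180 mm wide, 8 mm thick, 0.25 kg. x axis: along the cover to the hinge; z axis: out of its outer face (up when shut, to the rear when upright)
- tab_edge (a point): middle of the free edge of the cover's finger tab, on the underside (the face towards the tray when shut, to the front when upright); 195 mm from the hinge axis, axes as cover_mid. The tab is flat aluminium, 70 mm wide, 8 mm thick, sticks out 35 mm from the middle of the cover's front edge; with the cover shut it overhangs the front of the box, free underneath
- relay: boxed relay unit, grey box 103 x 119 x 43 mm, loose on the tray floor inside the test box, its top 7 mm below the rim; origin at the centre of its underside; to be left alone
- tape_roll: flat roll of tape, 80 mm across, 19 mm high, loose on the bench between the test box and the robot's left; origin at the centre of its underside; to be left alone
- long_driver: screwdriver, 213 mm long, 26 mm thick, lying on the bench beside the test box on the robot's side, about parallel to the box's side; origin at the centre of its underside; to be left alone

How it is judged:
On the way, in this order (a step that is already met when the one before it is completed fails the run):
1. the cover is tipped past upright and falls forward, off the fingers (value of joint cover between 0.3 and 1.5 rad and velocity of joint cover below -0.05 rad/s and contact force between the fingers and cover below 0.1 N), for 0.1 s.
2. the cover is caught on the fingers while still at least 0.25 rad open: it rests on them and comes down at less than 0.4 rad/s (value of joint cover between 0.25 and 1.3 rad and velocity of joint cover above -0.4 rad/s and contact force between the fingers and cover above 0.3 N), for 0.15 s.
At the end, for the whole second after the job is handed in: the cover is fully shut (within 0.02 rad) and at rest; the boxed relay is within 10 mm, the tape roll and the screwdriver within 20 mm of where they were (value of joint cover below 0.02 rad and velocity of joint cover between -0.05 and 0.05 rad/s and distance of relay from where it was at the start of the episode below 0.01 m and distance of each of tape_roll, long_driver from where it was at the start of the episode below 0.02 m); the robot touches nothing.
It fails at once if the cover comes down on the box hard: faster than 0.6 rad/s (0.12 m/s at the tab) between 0.25 and 0.03 rad (value of joint cover between 0.03 and 0.25 rad and velocity of joint cover below -0.6 rad/s).
It fails at once if the cover is gripped or forced: more than 18 N between the fingers and the cover (contact force between the fingers and cover above 18 N).
It fails at once if the boxed relay, the tape roll or the screwdriver is moved by more than 25 mm or lifted (distance of any of relay, tape_roll, long_driver from where it was at the start of the episode above 0.025 m).
It also fails if it takes over 48 s, if anything falls off the work surface, if the arm or the gripper's body presses on something with over 40 N, if the wrist force passes 120 N, or if a joint passes its speed limit or range.

## Robot

A 6-joint arm with a two-finger parallel gripper is mounted at the origin on a cart in front of the work surface, level with it; the furniture and walls round the work are solid. World frame = base frame: x ahead of the robot, y to its left, z up, the work surface at z = 0. Lengths are in m, angles in rad, forces in N, time in s.
With the tool pointing down it reaches from about 0.325 to 0.925 m from the base axis. Payload 3.1 kg.
Tool frame: the origin (TCP) lies midway between the tips of the shut fingers; the grasp point (between the pads) lies 19 mm behind it; z points along the fingers, y is the line along which they close (so a half turn about z gives the same grasp; the last joint's range is limited). The gripper opens to 85 mm and grips with 20 to 120 N. Pads are 22 mm wide; open, the fingers measure 114 mm over their backs; the gripper's body (76 mm by 85 mm) begins 54 mm behind the grasp point. The pads swing forward as they close: fully open they stand 13 mm farther back than shut.
Start: joints at [1.211, 0.217, 1.613, -0, 1.311, -0.112], TCP at [0.153, 0.606, 0.231] pointing down, gripper open.
Joint ranges: [-2.75, 2.75], [-0.78, 2.1], [0.31, 2.55], [-1.13, 4.27], [0.13, 2.63], [-2.58, 2.58]. Speed limits (rad/s): [2.79, 2.79, 3.14, 3.14, 3.14, 3.14].

## Interface

Orientations are given as a unit quaternion [w, x, y, z].
In Python, from plant import env gives the robot as it stands. The module is installed in compiled form; this text tells all that it offers.
- The arm moves only by the tool carry_out, never from a script. Its argument "motion" is text: rows parted by semicolons, each of 5 numbers parted by spaces: the shift along the world's x, y, z in cm, then the turn about the world's z in rad, then the opening, from 0 (shut) to 1 (fully open). In form: x y z roll gripper; .... A call has 1 to 5 rows; each row shifts and turns the commanded pose from where the row before left it; what a row does not reach is not made up. A row lasts 1/10 s, in which the tool goes at most 50 mm and 8.59 degrees, less where a joint would pass 70% of its speed; a pose out of reach is approached as far as the arm can. A call is refused whole if a number of a shift passes 5 or a number of a turn 0.15, either way. A call with a gripper value outside its range is refused whole. The fingers move at their own pace and stop on an object; "force" is the grip in N (left out, the last holds). Time passes only in rows, so rows that do not move let the fingers close. It gives the time, the measured TCP pose, the force, the opening and the grip force at its end, in the units of the state.
- env.get_obs(): the state, without advancing time (a new reading comes with each control period).
- env.snapshot(name): name is "scene" or "top"; returns (picture, depth): 420x560x3 uint8, red, green, blue; 420x560 float32, m along the optical axis (not along the pixel's ray), 0 where there is no reading.
- env.camera_model(name): a dict with "mtx" (3x3 intrinsics, pixels), "D" ([k1, k2, p1, p2, k3] as OpenCV has them; the pictures are not rectified), "origin" and "rotation" of the camera in the world. Camera axes: x right, y up, looking along -z (the intrinsics and any distortion apply to the point x, -y, -z); pixel columns grow to the right and rows downward; lengths in m; the calibration is good to about 2 mm. A picture is of the moment at which its call begins. camera_model takes no time and is no camera call.
- env.hand_in(): hands the job in; it is judged then, once.
The state is a dict: "time": time; "q": joint angles; "qd": joint speeds; "joint_efforts": joint torques, N m; "ee_pos": TCP position; "ee_rot": TCP orientation; "force": force on the tool from outside, world axes, zero at the start; "wrist_torque": the same for the moment, N m; "width": finger opening in m; "grip_force": force on a finger pad.
Only numpy, scipy, OpenCV 4.12 (cv2) and the standard library are available. Lean on these libraries where they do the work, as an engineer would, in place of code of your own. Each camera call takes 0.05 s, during which the arm holds its last target. There are 200 camera calls.

## Working session

There is one attempt and no reset: what is moved stays moved. The work goes in short steps, Python scripts to look and compute and a tool call to move; the robot and the scene stay as the last step left them, time stands still between calls to the robot, and variables do not carry over. Pictures are saved under pics/ and viewed, at most 10 in all, crops included, and the job is handed in when it is done.

Besides the shell and the picture viewer there is one more tool, called as a command line: name --argument value ..., lists and objects as JSON in quotes. carry_out: Moves the arm, as the interface text tells. Its arguments: {"type":"object","properties":{"motion":{"type":"string"},"force":{"type":"number"}},"required":["motion"]}

```bash
mkdir -p pics; cat > h.py <<'E'
import numpy as np, cv2
from plant import env
def pts(name, depth):
    m=env.camera_model(name); h,w=depth.shape
    u,v=np.meshgrid(np.arange(w),np.arange(h))
    n=cv2.undistortPoints(np.stack([u,v],-1).reshape(-1,1,2).astype(float),np.array(m["mtx"]),np.array(m["D"])).reshape(h,w,2)
    c=np.stack([n[...,0]*depth,-n[...,1]*depth,-depth],-1)
    return c@np.array(m["rotation"]).T+np.array(m["origin"])
E
python3 - <<'E'
from h import *
for n in("scene","top"):
    p,d=env.snapshot(n); cv2.imwrite(f"pics/{n}0.png",p[...,::-1]); P=pts(n,d); np.savez(f"{n}0.npz",p=p,d=d,P=P)
    print(n,env.camera_model(n)["origin"],(d==0).mean())
o=env.get_obs(); print(o["time"],o["ee_pos"],o["ee_rot"],o["width"])
E
```

```text
Traceback (most recent call last):
  File "h.py", line 8, in pts
    return c@np.array(m["rotation"]).T+np.array(m["origin"])
           ~^~~~~~~~~~~~~~~~~~~~~~~~~~
ValueError: matmul: Input operand 1 has a mismatch in its core dimension 0, with gufunc signature (n?,k),(k,m?)->(n?,m?) (size 4 is different from 3)
```

View pics/scene0.png

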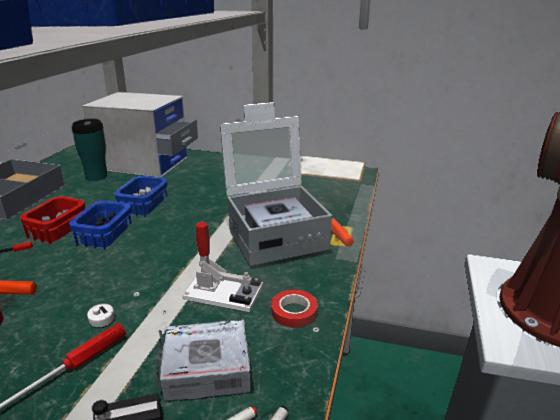

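The scene view shows the test box at about (280,225), the leaning cover at about (262,150) with its tab at (258,112), the tape roll at (295,308), and the driver's orange handle at (342,233). The rotation is a quaternion, so I'll fix the helper.

```bash
sed -i 's/np.array(m\["rotation"\]).T/Rotation.from_quat(np.roll(m["rotation"],-1)).as_matrix().T/; 1a from scipy.spatial.transform import Rotation' h.py
python3 - <<'E'
from h import *
for n in("scene","top"):
    p,d=env.snapshot(n); cv2.imwrite(f"pics/{n}0.png",p[...,::-1]); P=pts(n,d); np.savez(f"{n}0.npz",p=p,d=d,P=P)
    print(n,env.camera_model(n)["origin"],env.camera_model(n)["rotation"],(d==0).mean())
P=np.load("scene0.npz")["P"]
for uv in [(295,293),(342,233),(258,112),(225,190),(298,185),(222,125),(298,118),(270,243),(238,262),(330,247),(330,218)]:
    print(uv,P[uv[1],uv[0]].round(3))
o=env.get_obs(); print(o["time"],o["ee_pos"],o["ee_rot"],o["width"])
E
```

```text
scene [0.33187124 0.71795914 0.51151171] [-0.1174091  -0.06789624  0.51358775  0.84725016] 0.003966836734693877
top [ 0.46829069 -0.07960538  0.93080443] [ 0.71653697  0.02865013 -0.03544754 -0.69605848] 0.004145408163265306
(295, 293) [0.471 0.098 0.018]
(342, 233) [ 0.42  -0.132  0.022]
(258, 112) [ 0.627 -0.184  0.263]
(225, 190) [ 0.77  -0.315  0.001]
(298, 185) [ 0.584 -0.406  0.   ]
(222, 125) [ 0.69  -0.129  0.244]
(298, 118) [ 0.549 -0.232  0.243]
(270, 243) [ 0.547 -0.002  0.051]
(238, 262) [0.612 0.011 0.002]
(330, 247) [ 0.44  -0.101  0.001]
(330, 218) [ 0.442 -0.08   0.083]
0.15 [0.15303556 0.60530253 0.2302113 ] [-2.44204591e-04  1.23591982e-01  9.92332638e-01 -9.47511278e-04] 0.0849379535308268
```

View pics/top0.png

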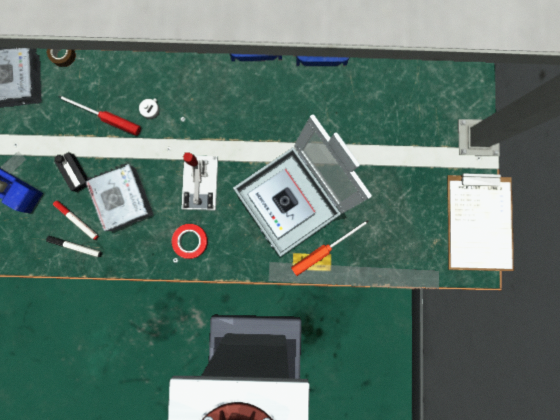

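The top view shows the box at about (293,198), turned about 36°. The cover spans (312,118) to (370,195), the tape roll is at (189,241) and the driver runs from (295,272) to (366,224). A shelf runs along the top of the image and a post stands at (480,135).

```bash
python3 - <<'E'
from h import *
for n in("scene","top"):
    z=np.load(n+"0.npz"); P=z["P"]; 
    r=(P[...,2]>.085)&(P[...,2]<.096)&(P[...,0]>.4)&(P[...,0]<.75)&(P[...,1]>-.3)&(P[...,1]<.05)
    q=P[r]; rect=cv2.minAreaRect(q[:,:2].astype(np.float32)); print(n,"rim",len(q),rect,cv2.boxPoints(rect).round(3).tolist(),q[:,2].mean())
    c=(P[...,2]>.12)&(P[...,2]<.4)&(P[...,0]>.45)&(P[...,0]<.75)&(P[...,1]>-.35)&(P[...,1]<.0)
    q=P[c]; m=q.mean(0); U,S,V=np.linalg.svd(q-m,full_matrices=False); nn=V[2]; nn*=np.sign(nn[1]); print("cover",len(q),m.round(3),nn.round(3),S[2]/len(q)**.5,q.max(0).round(3), q.min(0).round(3))
    k=q[q[:,2]>.254]; print("tab",len(k),k.min(0).round(3),k.max(0).round(3),k.mean(0).round(3))
    # heights of furniture
    s=(P[...,2]>.3)&(P[...,1]<.3)&(P[...,1]>-.8); print("high",P[s].min(0).round(2) if s.any() else 0,P[s].max(0).round(2) if s.any() else 0)
P=np.load("scene0.npz")["P"];p=np.load("scene0.npz")["p"].astype(int)
red=(p[...,0]>150)&(p[...,1]<60)&(P[...,2]>0.01)&(P[...,2]<.03)
for b in [(.4,.6,.0,.2),(.35,.5,-.3,-.05)]:
    m=red&(P[...,0]>b[0])&(P[...,0]<b[1])&(P[...,1]>b[2])&(P[...,1]<b[3]); print(P[m].min(0).round(3),P[m].max(0).round(3))
E
```

```text
scene rim 961 ((0.5585686564445496, -0.09681317210197449), (0.18029162287712097, 0.16786043345928192), 36.33806228637695) [[0.4359999895095825, -0.08299999684095383], [0.5360000133514404, -0.21799999475479126], [0.6809999942779541, -0.11100000143051147], [0.5809999704360962, 0.024000000208616257]] 0.0893287967097978
cover 5008 [ 0.619 -0.174  0.193] [-0.583  0.794  0.172] 0.0018271355358469707 [ 0.696 -0.109  0.282] [ 0.537 -0.237  0.12 ]
tab 420 [ 0.597 -0.21   0.254] [ 0.654 -0.163  0.282] [ 0.626 -0.185  0.268]
high [-0.1  -0.67  0.3 ] [1.24 0.3  0.51]
top rim 1281 ((0.5576549768447876, -0.09653092920780182), (0.18001854419708252, 0.161598801612854), 36.36931610107422) [[0.43700000643730164, -0.08500000089406967], [0.5329999923706055, -0.2150000035762787], [0.6779999732971191, -0.1080000028014183], [0.5820000171661377, 0.02199999988079071]] 0.08884168530038357
cover 3136 [ 0.617 -0.178  0.206] [-0.583  0.792  0.18 ] 0.0014533144510522594 [ 0.698 -0.112  0.285] [ 0.536 -0.24   0.12 ]
tab 443 [ 0.595 -0.213  0.254] [ 0.656 -0.165  0.285] [ 0.625 -0.188  0.273]
high [ 0.47 -0.54  0.3 ] [0.79 0.3  0.93]
[0.426 0.089 0.015] [0.505 0.168 0.021]
[ 0.396 -0.161  0.012] [ 0.444 -0.109  0.019]
```

```bash
python3 - <<'E'
from h import *
for n in("scene","top"):
    P=np.load(n+"0.npz")["P"]; s=(P[...,2]>.3)&(P[...,0]>.3)&(P[...,1]<.5)&(P[...,1]>-.6)
    q=P[s]; 
    for lo,hi in [(.3,.5),(.5,.7),(.7,1.)]:
        k=q[(q[:,2]>lo)&(q[:,2]<hi)]
        if len(k): print(n,lo,len(k),np.percentile(k,1,axis=0).round(2),np.percentile(k,99,axis=0).round(2))
E
```

```text
scene 0.3 15233 [ 0.71 -0.56  0.32] [1.01 0.36 0.5 ]
scene 0.5 131 [0.78 0.24 0.5 ] [0.79 0.29 0.51]
top 0.3 31345 [ 0.72 -0.44  0.42] [0.79 0.28 0.45]
top 0.7 975 [ 0.47 -0.08  0.93] [ 0.47 -0.08  0.93]
```

carry_out --motion "0 0 4 -0.15 0; 0 0 4 -0.15 0; 2 -3.4 4 -0.15 0; 2 -3.4 3 -0.15 0; 2 -3.4 0 -0.15 0" --force 20

```text
time: 0.65
ee_pos: [0.2125, 0.5087, 0.3831]
ee_rot: [0.0, 0.481, 0.877, 0.005]
force: [1.1, 0.3, 0.1]
width: 0.0121
grip_force: 0.0
```

The shelf front is at x≈0.72, z≈0.42–0.45, so I'll keep the tool at x≤0.635.

carry_out --motion "2 -3.5 0 -0.15 0; 2 -3.5 0 -0.15 0; 2 -3.5 0 -0.15 0; 2 -3.5 0 -0.15 0; 2 -3.5 0 -0.15 0"

```text
time: 1.15
ee_pos: [0.3114, 0.3311, 0.3766]
ee_rot: [0.0, 0.769, 0.64, -0.0]
force: [1.0, 0.1, 0.2]
width: 0.0
grip_force: 0.0
```

carry_out --motion "2 -3.5 0 -0.15 0; 2 -3.5 0 -0.15 0; 2 -3.5 0 -0.15 0; 2 -3.5 0 -0.15 0; 2 -3.5 0 -0.15 0"

```text
time: 1.65
ee_pos: [0.4114, 0.1561, 0.3767]
ee_rot: [-0.0, 0.95, 0.313, 0.0]
force: [0.5, 0.8, 0.4]
width: 0.0001
grip_force: 0.0
```

carry_out --motion "2 -3.5 0 -0.01 0; 2 -3.5 0 0 0; 2 -3.5 0 0 0; 2 -3.5 0 0 0; 2 -3.5 0 0 0"

```text
time: 2.15
ee_pos: [0.5114, -0.0189, 0.3765]
ee_rot: [-0.0, 0.95, 0.311, -0.0]
force: [1.3, 1.0, -0.8]
width: 0.0001
grip_force: 0.0
```

carry_out --motion "2.4 -4.3 0 0 0; 2.4 -4.3 0 0 0; 2.4 -4.3 0 0 0; 2.4 -4.3 0 0 0; 2.6 -4.2 0 0 0"

```text
time: 2.65
ee_pos: [0.6335, -0.2333, 0.3763]
ee_rot: [-0.0, 0.95, 0.311, -0.0]
force: [0.2, 0.0, 1.3]
width: -0.0001
grip_force: 0.0
```

carry_out --motion "0 0 -4 0 0; 0 0 -4 0 0; 0 0 -4 0 0; 0 0 -0.7 0 0; 0 0 0 0 0"

```text
time: 3.15
ee_pos: [0.6318, -0.2307, 0.2475]
ee_rot: [-0.002, 0.95, 0.312, -0.002]
force: [0.9, -0.8, -0.1]
width: 0.0
grip_force: 0.0
```

```bash
cat >> h.py <<'E'
f=np.array([-.593,.805]); a=np.array([.805,.593]); H=np.array([.605,-.161])
def cover(n="top"):
    "s,v of tool; opening angle of cover from plane fit on its frame"
    o=env.get_obs(); e=np.array(o["ee_pos"]); print("t",o["time"],"tool s v z",((e[:2]-H)@f).round(4),((e[:2]-H)@a).round(4),e[2].round(4),"F",np.round(o["force"],1))
    p,d=env.snapshot(n); P=pts(n,d); s=(P[...,:2]-H)@f; v=(P[...,:2]-H)@a; z=P[...,2]-.0905
    m=(abs(v)>.05)&(abs(v)<.088)&(z>.012)&(np.hypot(s,z)<.165)&(s>-.06)
    an=np.arctan2(z[m],s[m]); print("cover angle ~",np.median(an).round(3),np.percentile(an,[10,90]).round(3),m.sum())
    return p
E
python3 - <<'E'
from h import *
p=cover("top"); p=cover("scene"); cv2.imwrite("pics/s1.png",p[80:290,150:430,::-1].repeat(2,0).repeat(2,1))
print(env.get_obs()["q"])
E
```

```text
t 3.15 tool s v z -0.072 -0.0198 0.2475 F [ 0.9 -0.8 -0.1]
cover angle ~ 1.747 [1.728 1.769] 654
t 3.2 tool s v z -0.0734 -0.0189 0.2505 F [ 0.6 -0.6  1.6]
cover angle ~ 1.747 [1.714 1.784] 2138
[-4.54166696e-01  3.04209084e-01  1.46660889e+00 -1.85408786e-05
  1.36700847e+00  4.82640742e-01]
```

View pics/s1.png

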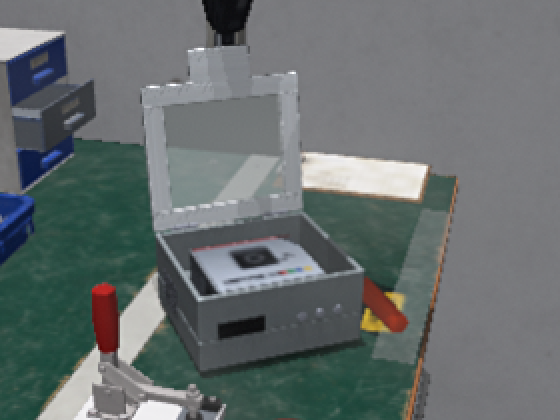

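The finger sits behind the tab (crop (228,35)), and the cover reads 1.747 as expected. Pushing forward now.

carry_out --motion "-0.6 0.8 0 0 0; -0.6 0.8 0 0 0; -0.36 0.48 0 0 0; -0.36 0.48 0 0 0; -0.36 0.48 0 0 0"

```text
time: 3.75
ee_pos: [0.6101, -0.2004, 0.2505]
ee_rot: [0.0, 0.95, 0.312, 0.0]
force: [0.3, -0.2, -0.5]
width: -0.0001
grip_force: 0.2
```

```bash
python3 -c "
from h import *
cover('scene')"
```

```text
t 3.75 tool s v z -0.0347 -0.0193 0.2505 F [ 0.3 -0.2 -0.5]
cover angle ~ 1.635 [1.601 1.67 ] 2099
```

carry_out --motion "-0.42 0.56 0 0 0; -0.42 0.56 0 0 0; -0.42 0.56 0 0 0; -0.42 0.56 0 0 0; -0.48 0.64 0 0 0"

```text
time: 4.3
ee_pos: [0.5882, -0.1717, 0.2497]
ee_rot: [-0.0, 0.95, 0.312, -0.0]
force: [0.8, -0.7, -1.8]
width: -0.0
grip_force: 0.2
```

```bash
python3 -c "
from h import *
cover('scene')"
```

```text
t 4.3 tool s v z 0.0013 -0.0198 0.2497 F [ 0.8 -0.7 -1.8]
cover angle ~ 1.433 [1.402 1.466] 2028
```

carry_out --motion "0.3 -0.4 4.8 0 0; 0 0 4.7 0 0; -2.9 3.95 0 0 0; -2.9 3.95 0 0 0; -2.9 3.95 0 0 0"

```text
time: 4.85
ee_pos: [0.5037, -0.0565, 0.3454]
ee_rot: [-0.0, 0.95, 0.311, 0.0]
force: [1.2, 1.0, -0.8]
width: -0.0
grip_force: 0.0
```

carry_out --motion "1.1 1.9 -4.2 0 0; 0 0 -4.9 0 0; 0 0 -4.9 0 0; 0 0 0 0 0"

```text
time: 5.25
ee_pos: [0.5086, -0.0367, 0.1965]
ee_rot: [-0.005, 0.95, 0.312, -0.008]
force: [-0.9, 0.2, -0.1]
width: 0.0002
grip_force: 0.0
```

```bash
python3 -c "
from h import *
p=cover('top');p=cover('scene'); cv2.imwrite('pics/s2.png',p[80:290,150:430,::-1].repeat(2,0).repeat(2,1))"
```

```text
t 5.25 tool s v z 0.1572 -0.0039 0.1965 F [-0.9  0.2 -0.1]
cover angle ~ 1.312 [1.271 1.458] 640
t 5.3 tool s v z 0.1545 -0.0018 0.201 F [0.1 0.2 0.9]
cover angle ~ 1.238 [1.21  1.282] 1258
```

View pics/s2.png

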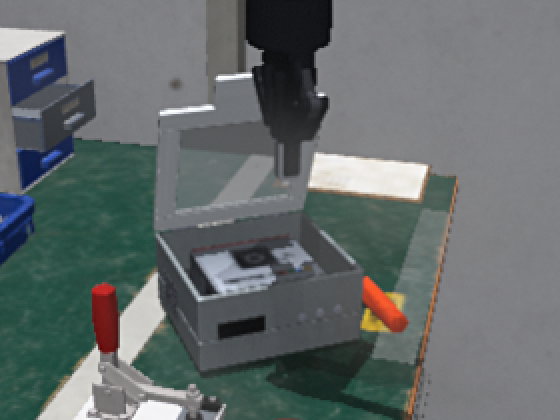

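The cover is at about 1.24 and falling, with the finger in front of it (tip at crop (288,178)). The finger widens about 40 mm above the tip, so I'll raise the tool a little to make contact near the tip, then wait.

carry_out --motion "0 0 1.2 0 0; 0 0 0 0 0; 0 0 0 0 0; 0 0 0 0 0"

```text
time: 5.75
ee_pos: [0.5168, -0.039, 0.2188]
ee_rot: [0.001, 0.95, 0.312, 0.001]
force: [-0.5, -0.2, -0.2]
width: -0.0002
grip_force: 0.0
```

```bash
python3 -c "
from h import *
p=cover('scene')"
```

```text
t 5.75 tool s v z 0.1505 0.0013 0.2188 F [-0.5 -0.2 -0.2]
cover angle ~ 1.057 [1.037 1.095] 1485
```

carry_out --motion "0 0 -0.4 0 0; 0 0 0 0 0; 0 0 0 0 0; 0 0 0 0 0"

```text
time: 6.2
ee_pos: [0.5155, -0.0386, 0.2126]
ee_rot: [-0.0, 0.95, 0.312, -0.0]
force: [-0.9, 2.2, 0.4]
width: 0.0
grip_force: 0.4
```

```bash
python3 -c "
from h import *
p=cover('scene');p=cover('top');print(env.get_obs()['force'])"
```

```text
t 6.2 tool s v z 0.1517 0.0005 0.2126 F [-0.9  2.2  0.4]
cover angle ~ 0.784 [0.769 0.816] 936
t 6.25 tool s v z 0.1518 0.0005 0.2126 F [-0.7  0.5 -1.2]
cover angle ~ 0.866 [0.832 1.072] 1597
[-0.0221128   0.65612794  0.12210458]
```

carry_out --motion "0 0 0 0 0; 0 0 0 0 0; 0 0 0 0 0"

```text
time: 6.6
ee_pos: [0.5155, -0.0386, 0.2128]
ee_rot: [-0.0, 0.95, 0.312, -0.0]
force: [-0.8, 1.3, -0.5]
width: -0.0001
grip_force: 0.3
```

```bash
python3 -c "
from h import *
p=cover('scene');cv2.imwrite('pics/s3.png',p[80:290,150:430,::-1].repeat(2,0).repeat(2,1))"
```

```text
t 6.6 tool s v z 0.1516 0.0006 0.2128 F [-0.8  1.3 -0.5]
cover angle ~ 0.785 [0.769 0.818] 940
```

View pics/s3.png

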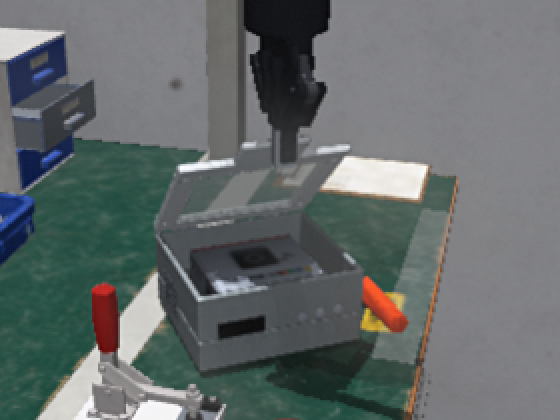

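Caught and at rest: the cover is at 0.785, with the tab edge against the finger at crop (285,155). Lowering it along the arc.

carry_out --motion "-0.2 0.26 -0.36 0 0; -0.2 0.27 -0.39 0 0; -0.21 0.28 -0.4 0 0; -0.21 0.28 -0.4 0 0; -0.21 0.28 -0.41 0 0"

```text
time: 7.15
ee_pos: [0.5052, -0.0245, 0.1928]
ee_rot: [-0.0, 0.95, 0.312, 0.0]
force: [-0.2, 1.4, -0.8]
width: -0.0001
grip_force: 0.3
```

```bash
python3 -c "
from h import *
p=cover('scene')"
```

```text
t 7.15 tool s v z 0.169 0.0006 0.1928 F [-0.2  1.4 -0.8]
cover angle ~ 0.655 [0.637 0.686] 623
```

carry_out --motion "-0.21 0.28 -0.47 0 0; -0.2 0.27 -0.48 0 0; -0.19 0.26 -0.49 0 0; -0.18 0.24 -0.5 0 0; -0.17 0.23 -0.5 0 0"

```text
time: 7.7
ee_pos: [0.4955, -0.0119, 0.1683]
ee_rot: [-0.0, 0.95, 0.312, -0.0]
force: [-1.2, 1.5, 0.8]
width: -0.0002
grip_force: 0.8
```

carry_out --motion "-0.13 0.18 -0.42 0 0; -0.13 0.17 -0.42 0 0; -0.12 0.16 -0.42 0 0; -0.11 0.15 -0.43 0 0; -0.11 0.14 -0.43 0 0"

```text
time: 8.2
ee_pos: [0.4897, -0.004, 0.1473]
ee_rot: [-0.0, 0.95, 0.312, -0.0]
force: [-2.0, 1.7, -0.3]
width: 0.0001
grip_force: 0.9
```

```bash
python3 -c "
from h import *
p=cover('scene')"
```

```text
t 8.2 tool s v z 0.1948 0.0003 0.1473 F [-2.   1.7 -0.3]
cover angle ~ 0.422 [0.388 0.56 ] 244
```

carry_out --motion "-0.1 0.14 -0.44 0 0; -0.09 0.13 -0.44 0 0; -0.09 0.12 -0.44 0 0; -0.08 0.11 -0.45 0 0; -0.07 0.1 -0.45 0 0"

```text
time: 8.75
ee_pos: [0.4852, 0.002, 0.1249]
ee_rot: [-0.0, 0.95, 0.312, -0.0]
force: [-3.4, 0.1, -0.2]
width: 0.0001
grip_force: 1.1
```

```bash
cat >> h.py <<'E'
def tab(n="scene"):
    p,d=env.snapshot(n); P=pts(n,d); s=(P[...,:2]-H)@f; v=(P[...,:2]-H)@a; z=P[...,2]-.0905
    for lo,hi in ((.035,.085),(-.085,-.035)):
        m=(v>lo)&(v<hi)&(s>.12)&(s<.168)&(z>-.01); 
        print(n,"front edge top",m.sum(),np.percentile(z[m],95).round(4),"angle",np.arcsin((np.percentile(z[m],95)-.0075)/.16).round(3))
    return p
E
python3 -c "
from h import *
p=cover('scene');tab();p=tab('top');"
```

```text
t 8.75 tool s v z 0.2022 0.0002 0.1249 F [-3.4  0.1 -0.2]
cover angle ~ 0.314 [0.273 0.444] 419
scene front edge top 402 0.0465 angle 0.246
scene front edge top 239 0.0467 angle 0.248
top front edge top 450 0.0477 angle 0.254
top front edge top 1504 0.8403 angle nanh.py:22: RuntimeWarning: invalid value encountered in arcsin
  print(n,"front edge top",m.sum(),np.percentile(z[m],95).round(4),"angle",np.arcsin((np.percentile(z[m],95)-.0075)/.16).round(3))
```

carry_out --motion "-0.06 0.08 -0.4 0 0; -0.05 0.07 -0.4 0 0; -0.05 0.06 -0.4 0 0; -0.04 0.06 -0.4 0 0; -0.04 0.05 -0.4 0 0"

```text
time: 9.4
ee_pos: [0.4828, 0.0053, 0.1049]
ee_rot: [-0.0, 0.95, 0.312, -0.0]
force: [-4.4, 2.2, -1.4]
width: -0.0001
grip_force: 1.9
```

```bash
python3 -c "
from h import *
o=env.get_obs();print(o['force'],(np.array(o['ee_pos'])[:2]-H)@f)
tab();print(env.get_obs()['force'])"
```

```text
[-4.43494801  2.21944432 -1.35238019] 0.20635971714368984
scene front edge top 450 0.0312 angle 0.148
scene front edge top 214 0.0315 angle 0.15
[-2.71702872  1.76409471 -1.431499  ]
```

carry_out --motion "-0.02 0.03 -0.3 0 0; -0.02 0.03 -0.3 0 0; -0.02 0.03 -0.3 0 0; -0.02 0.02 -0.3 0 0"

```text
time: 9.85
ee_pos: [0.4819, 0.0064, 0.0931]
ee_rot: [-0.0, 0.95, 0.312, -0.0]
force: [-3.9, 3.1, 0.1]
width: -0.0001
grip_force: 2.3
```

```bash
python3 -c "
from h import *
o=env.get_obs();print(o['force'],(np.array(o['ee_pos'])[:2]-H)@f)
tab();print(env.get_obs()['force'])"
```

```text
[-3.86700652  3.1173458   0.1196985 ] 0.20778007927016492
scene front edge top 490 0.0221 angle 0.092
scene front edge top 175 0.0221 angle 0.091
[-3.77993814  2.45622206 -1.64523638]
```

carry_out --motion "-0.015 0.02 -0.25 0 0; -0.01 0.015 -0.25 0 0; -0.01 0.015 -0.25 0 0"

```text
time: 10.2
ee_pos: [0.4815, 0.0069, 0.0857]
ee_rot: [-0.0, 0.95, 0.312, -0.001]
force: [-5.0, 2.1, -0.1]
width: -0.0
grip_force: 2.3
```

carry_out --motion "-0.01 0.015 -0.25 0 0; -0.01 0.01 -0.25 0 0"

```text
time: 10.4
ee_pos: [0.4814, 0.0071, 0.0807]
ee_rot: [-0.0, 0.95, 0.312, -0.0]
force: [-4.9, 2.3, -1.1]
width: 0.0
grip_force: 2.2
```

```bash
python3 -c "
from h import *
o=env.get_obs();print(o['force'],(np.array(o['ee_pos'])[:2]-H)@f)
tab();print(env.get_obs()['force'])"
```

```text
[-4.90837564  2.2500892  -1.06497245] 0.2086471871908243
scene front edge top 448 0.0124 angle 0.03
scene front edge top 132 0.0121 angle 0.029
[-4.54275862  3.14388649 -0.46184093]
```

carry_out --motion "0 0 -0.25 0 0; 0 0 -0.2 0 0; 0 0 -0.2 0 0; 0 0 0 0 0"

```text
time: 10.85
ee_pos: [0.4818, 0.0076, 0.0749]
ee_rot: [-0.001, 0.95, 0.311, -0.0]
force: [-5.4, 3.8, 1.4]
width: -0.0002
grip_force: 3.3
```

carry_out --motion "-0.3 0.4 0 0 0; -0.6 0.8 0 0 0; -1.2 1.6 0 0 0; -1.2 1.6 2 0 0; 0 0 4 0 0"

```text
time: 11.35
ee_pos: [0.4447, 0.0524, 0.132]
ee_rot: [-0.001, 0.95, 0.312, -0.003]
force: [1.0, -1.1, -0.7]
width: -0.0003
grip_force: 0.0
```

carry_out --motion "0 0 4 0 0; 0 0 4 0 0; 0 0 0 0 0; 0 0 0 0 0; 0 0 0 0 0"

```text
time: 11.85
ee_pos: [0.4482, 0.051, 0.2135]
ee_rot: [-0.0, 0.95, 0.312, -0.0]
force: [-0.1, 0.2, -0.4]
width: -0.0001
grip_force: 0.0
```

```bash
python3 -c "
from h import *
tab();p=tab('top');cv2.imwrite('pics/end.png',p[:,:,::-1]);o=env.get_obs();print(o['time'],o['force'])" 2>/dev/null
```

```text
scene front edge top 434 0.009 angle 0.009
scene front edge top 366 0.0092 angle 0.011
top front edge top 443 0.0101 angle 0.016
top front edge top 1415 0.8403 angle nan
11.95 [ 0.04255687 -0.43926113 -0.47348084]
```

View pics/end.png

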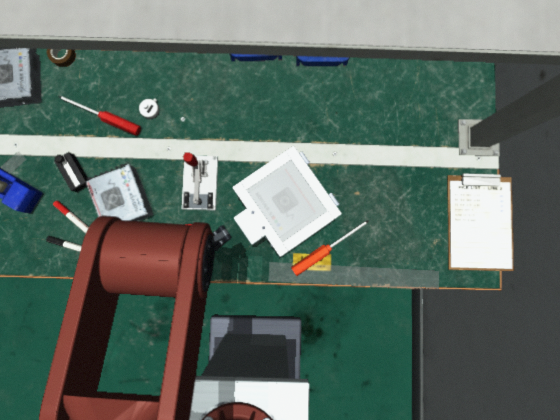

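The top view shows the cover shut over the box at (287,200), the tab at (250,222), the driver unmoved at (330,248), and the arm clear of everything. One last check that the cover is flat, then I'll hand in.

```bash
python3 - <<'E'
from h import *
p,d=env.snapshot("scene"); P=pts("scene",d); s=(P[...,:2]-H)@f; v=(P[...,:2]-H)@a; z=P[...,2]
m=(abs(v)<.085)&(s>.005)&(s<.155)&(z>.08)&(z<.12)
c=np.polyfit(s[m],z[m],1); print(m.sum(),c, np.median(z[m]))
q=p.astype(int); r=(q[...,0]>150)&(q[...,1]<60)&(z>.01)&(z<.03)
for b in [(.4,.6,.0,.2),(.35,.5,-.3,-.05)]:
    k=r&(P[...,0]>b[0])&(P[...,0]<b[1])&(P[...,1]>b[2])&(P[...,1]<b[3]); print(P[k].min(0).round(3),P[k].max(0).round(3))
if abs(c[0])<.02: print(env.hand_in())
E
```

```text
2496 [-0.00068614  0.09794465] 0.09780964270311618
[0.426 0.088 0.015] [0.504 0.167 0.021]
[ 0.396 -0.123  0.014] [ 0.396 -0.123  0.014]
the job is handed in; nothing more can be done
None
```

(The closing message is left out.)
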